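# Park the loaded bottle carrier on the green mat

### The arm

A 7-joint arm with a two-finger parallel gripper is mounted at the origin on a cart in front of the work surface, level with it; the furniture and walls round the work are solid. World frame = base frame: x ahead of the robot, y to its left, z up, the work surface at z = 0. Lengths are in m, angles in rad, forces in N, time in s.
With the tool pointing down it reaches from about 0.4 to 0.85 m from the base axis. Payload 4.4 kg.
Tool frame: the origin (TCP) lies between the finger pads; the fingertips stand bot.tips_ahead ahead of it and the grasp point (between the pads) lies 11 mm behind it (bot.tips_ahead is the distance from the TCP to the fingertips, in m); z points along the fingers, y is the direction in which the jaws open and shut (so a half turn about z gives the same grasp; the last joint's range is limited). The gripper opens to 94 mm and grips with 3 to 60 N. Pads are 16 mm wide; open, the fingers measure 119 mm over their backs; the gripper's body (75 mm by 177 mm) begins 78 mm behind the grasp point.
Start: joints at [-1.385, 0.628, 0.038, 1.517, -0.027, 0.996, -0.02], TCP at [0.162, 0.63, 0.213] pointing down, gripper open.
Joint ranges: [-3.06, 3.06], [-0.37, 2.12], [-1.25, 1.32], [0.18, 2.47], [-1.1, 4.24], [0.23, 1.98], [-2.94, 2.94]. Speed limits (rad/s): [2.57, 2.57, 3.14, 3.14, 3.14, 3.14, 3.14].

### API

Orientations are given as a unit quaternion [x, y, z, w].
In Python, from bench import bot gives the robot as it stands.
- The arm moves only by the tool servo_tool, never from a script. Its argument "increments" is one flat list of numbers, 4 for each row, row after row: the shift along the tool's x, y, z in units of 40 mm (1.0 is 40 mm), then the turn about the tool's z in units of 8 degrees (1.0 is 8 degrees). A call has 1 to 5 rows; each row shifts and turns the pose as measured when the row begins, along the tool's axes as they then stand; what a row does not reach is not made up. A row lasts 1/10 s, in which the tool goes at most 50 mm and 8.59 degrees, less where a joint would pass 70% of its speed; a pose out of reach is approached as far as the arm can. A call is refused whole if a number of a shift passes 1 or a number of a turn 1, either way. A call with a gripper value outside its range is refused whole. "hand" is the gripper's target within -1 to 1 (shut at 1, half-way at 0, fully open at -1), set as the call begins (left out, the last holds). The fingers move at their own pace and stop on an object; "grip_force" is the grip in N (left out, the last holds). Time passes only in rows, so rows that do not move let the fingers close. It gives the time, the measured TCP pose, the force and the opening at its end, in the units of the state.
- bot.sense(): the state, without advancing time (a new reading comes with each control period).
- bot.snapshot(name): name is "side" or "top" or "wrist"; returns (picture, depth): 420x560x3 uint8, red, green, blue; 420x560 float32, m along the optical axis (not along the pixel's ray), 0 where there is no reading.
- bot.get_calibration(name): a dict with "K" (3x3 intrinsics, pixels), "view" (4x4, takes a point from world to camera coordinates). Camera axes: x right, y down, z forward; pixel columns grow to the right and rows downward; lengths in m; the calibration is good to about 2 mm. A picture is of the moment at which its call begins: read the wrist's pose just before it. get_calibration takes no time and is no camera call; for the wrist camera it gives the pose at the moment of the call.
- bot.job_done(): hands the job in, once; it reports no verdict.
The state is a dict: "t": time; "joint_pos": joint angles; "dq": joint speeds; "joint_efforts": joint torques, N m; "position": TCP position; "eef_rot": TCP orientation; "force": force on the tool from outside, world axes, zero at the start; "torque": the same for the moment, N m; "gripper_width": opening from 0.0 (shut) to 1.0 (fully open).
Only numpy, scipy, OpenCV 4.12 (cv2) and the standard library are available. Lean on these libraries where they do the work, as an engineer would, in place of code of your own. Each camera call takes 0.05 s, during which the arm holds its last target. There are 200 camera calls.

### The job

Lift the bottle carrier that holds the blue-capped white bottle and the small white-capped bottle by its black handle, and carry it level, with both bottles standing loose in it, to the green mat. Set it down gently in the middle of the mat, its long sides along the mat's long sides, with both bottles still upright in their lanes, and let go.

Things in the scene. Friction and masses are not known exactly. Their poses are not given: they have to be found in the camera images.
- carrier_grip (a point): Centre of the black grip bar of the loaded carrier, an open grey two-lane tray 120 mm long (x), 92 wide (y), lip 18 high, 0.2-0.35 kg. The bar runs along x over the middle: 112 mm long, 14 thick (y), 30 high. This point is 110 mm above the tray's underside, 15 below the bar's top; z up. Pinch the bar's long faces from above. Not wanted: a like carrier with only a brown black-capped bottle.
- mat_center (a point): Centre of the top face of the green mat, which is fixed to the worktop: 176 mm long (its x) x 140 mm wide (its y), 3 mm thick; z points up. With the carrier standing on it the grip-bar centre is 110 mm above this point.
- blue_cap_bottle: White round bottle with a blue cap, 33 mm in diameter, 66 mm tall, 50 g, standing loose in the carrier's lane on its +y side; origin at the centre of its underside, z along the bottle to its cap.
- small_bottle: Small cream-white round bottle with a white cap, 25 mm in diameter, 52 mm tall, about 22 g, standing loose in the carrier's lane on its -y side; origin at the centre of its underside, z along the bottle to its cap.
Mind the look-alikes: they are no part of the job. What is shaped like the part that bears carrier_grip but orange is not meant.

How it is judged:
By the outcome, as a careful person would: the job done as asked, in the order asked, and still so for the second after the job is handed in, with the robot touching nothing.
It also fails if it takes over 38 s, if anything falls off the work surface, if the arm or the gripper's body presses on something with over 40 N, if the wrist force passes 120 N, or if a joint passes its speed limit or range.

## Working session

There is one attempt and no reset: what is moved stays moved. The work goes in short steps, Python scripts to look and compute and a tool call to move; the robot and the scene stay as the last step left them, time stands still between calls to the robot, and variables do not carry over. Pictures are saved under pics/ and viewed, about 8 in all and at most 12, crops included, and the job is handed in when it is done.

Besides the shell and the picture viewer there is one more tool, called as a command line: name --argument value ..., lists and objects as JSON in quotes. servo_tool: Moves the arm, as the interface text tells. Its arguments: {"type":"object","properties":{"increments":{"type":"array","items":{"type":"number"}},"hand":{"type":"number"},"grip_force":{"type":"number"}},"required":["increments"]}

```bash
mkdir -p pics; ls; cat > h.py <<'E'
import numpy as np, cv2
from bench import bot
def snap(n):
    c=bot.get_calibration(n); im,d=bot.snapshot(n); return im,d,np.array(c["K"]),np.array(c["view"])
def cloud(d,K,V):
    v,u=np.mgrid[:d.shape[0],:d.shape[1]]
    p=np.stack([(u-K[0,2])/K[0,0]*d,(v-K[1,2])/K[1,1]*d,d],-1)
    return (p-V[:3,3])@V[:3,:3]
def save(n,im): cv2.imwrite(f"pics/{n}.png",im[:,:,::-1])
E
python3 - <<'E'
from h import *
a,d,K,V=snap("top");save("top1",a);np.savez("top1",a=a,d=d,K=K,V=V)
a,d,K,V=snap("side");save("side1",a);np.savez("side1",a=a,d=d,K=K,V=V)
s=bot.sense();print(s["t"],s["position"],s["eef_rot"],s["gripper_width"],bot.tips_ahead)
E
```

```text
pics
0.1 [0.16177656 0.62895408 0.21266982] [ 1.25560962e-01  9.92085562e-01 -8.21392281e-04 -8.57742542e-05] 0.9986233640485112 0.008
```

View pics/top1.png

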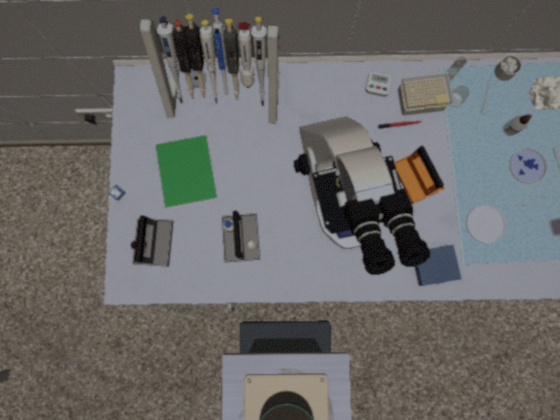

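View pics/side1.png

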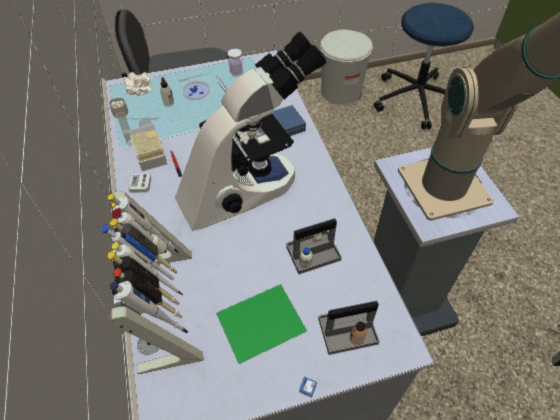

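Top: the loaded carrier is at about (240,237), with a blue cap at (228,225) and a small white bottle at (251,244). The mat is at (186,171), and the decoy with the brown bottle is at (153,242). In the side view the loaded carrier is at (313,248) and the mat at (262,322).

```bash
python3 - <<'E'
from h import *
for n in("top","side"):
    z=np.load(n+"1.npz");a,d,K,V=z["a"],z["d"],z["K"],z["V"]
    P=cloud(d,K,V); R=V[:3,:3]
    print(n,"cam",-R.T@V[:3,3],"K",K[0,0])
    f=lambda p:(lambda c:(K@c/c[2])[:2].round())(R@np.array(p)+V[:3,3])
    print("tcp px",f([.162,.63,.213]),"base",f([0,0,0]))
    hsv=cv2.cvtColor(a,cv2.COLOR_RGB2HSV)
    g=cv2.inRange(hsv,(50,120,60),(75,255,255))
    q=P[(g>0)&(d>0)]; q=q[abs(q[:,2])<.02]
    # mat: contour pixels cast on z=.003
    c=max(cv2.findContours(g,cv2.RETR_EXTERNAL,cv2.CHAIN_APPROX_NONE)[0],key=cv2.contourArea).reshape(-1,2)
    C=-R.T@V[:3,3]
    def cast(px,h):
        r=np.c_[px,np.ones(len(px))]@np.linalg.inv(K).T@R
        return C+r*((h-C[2])/r[:,2])[:,None]
    w=cast(c.astype(float),.003); print("mat",cv2.minAreaRect(w[:,:2].astype(np.float32)*1000),np.median(q[:,2]) if len(q) else 0)
    # bars: points at z .085-.13
    m=((P[...,2]>.095)&(P[...,2]<.14)&(d>0)&(a.max(-1)<90)).astype(np.uint8)
    k,l,st,ce=cv2.connectedComponentsWithStats(m)
    for i in range(1,k):
        if st[i,4]>15:
            q=P[l==i];t=q[q[:,2]>.115]
            print(st[i],q.mean(0).round(4),q[:,2].max().round(4),[np.round(x,2) for x in cv2.minAreaRect((t[:,:2]*1000).astype(np.float32))] if len(t)>4 else 0)
    y0,y1,x0,x1=(200,275,120,270) if n=="top" else (205,355,270,390)
    if n=="top": save("crop_top",cv2.resize(a[120:280,100:290],None,fx=4,fy=3.7,interpolation=cv2.INTER_CUBIC))
E
```

```text
top cam [0.33605809 0.00182701 1.21060236] K 464.11849795260423
tcp px [-19. 368.] base [286. 417.]
mat ((624.241943359375, 258.575439453125), (169.31173706054688, 133.22251892089844), 10.092436790466309) 0.002702238698805095
[ 278   27  282   16 2553] [ 0.9405 -0.3501  0.1179] 0.14 [array([ 940.71, -349.5 ]), array([  7.99, 710.01]), np.float64(0.07)]
[   0   35  144   13 1295] [0.9408 0.5331 0.1174] 0.14 [array([940.78, 532.81]), array([365.63,   6.22]), np.float64(89.91)]
[453  62  10   6  32] [ 0.8613 -0.4445  0.1088] 0.12 [array([ 859.37, -443.6 ]), array([13.06,  3.74]), np.float64(67.93)]
[164  70   5  22  56] [0.8295 0.2883 0.1179] 0.1395 [array([832.44, 288.12]), array([ 2.06, 36.3 ]), np.float64(86.26)]
[524 115   7   6  29] [ 0.7222 -0.6079  0.1038] 0.1124 0
[305 131  10  21  82] [ 0.6688 -0.0664  0.1185] 0.1399 [array([662.91, -68.94]), array([56.54,  3.72]), np.float64(13.09)]
[372 142   8   6  20] [ 0.6597 -0.2316  0.0992] 0.1073 0
[416 146  28  43 374] [ 0.5953 -0.354   0.1194] 0.1305 [array([ 596.88, -355.71]), array([109.03,  15.02]), np.float64(23.53)]
[294 153  17 
[... 848 characters left out ...]
127.25]), np.float64(46.66)]
[255 156  14   6  31] [ 0.5117 -0.1353  0.1317] 0.14 [array([ 512.01, -134.8 ]), array([12.34, 36.47]), np.float64(85.71)]
[232 166   4   6  16] [ 0.5939 -0.1281  0.1295] 0.1393 [array([ 594.82, -125.66]), array([11.16,  6.44]), np.float64(26.55)]
[238 169  11   7  45] [ 0.5718 -0.1042  0.1316] 0.1397 [array([ 570.78, -104.53]), array([10.49, 27.54]), np.float64(88.6)]
[223 193  18  15 173] [ 0.6191 -0.0463  0.1024] 0.1128 0
[294 219  43  22 408] [0.4458 0.1164 0.117 ] 0.1308 [array([444.21, 114.93]), array([110.07,  15.52]), np.float64(5.43)]
[327 301  51  20 476] [0.4378 0.3434 0.1185] 0.1297 [array([436.45, 341.37]), array([ 13.43, 110.05]), np.float64(85.64)]
```

servo_tool --increments '[-0.8, -0.85, 0, 0, -0.8, -0.85, 0, 0, -0.8, -0.85, 0, 0, -0.8, -0.85, 0, 0, -0.8, -0.85, 0, 0]' --hand -1 --grip_force 40

```text
t: 0.6
position: [0.2719, 0.4236, 0.209]
eef_rot: [0.119, 0.993, -0.001, -0.002]
force: [1.3, 0.3, -0.3]
gripper_width: 0.999
```

servo_tool --increments '[-0.8, -0.85, 0, 0, -0.8, -0.85, 0, 0, -0.8, -0.85, 0, 0, -0.8, -0.85, 0, 0, -0.8, -0.85, 0, 0]'

```text
t: 1.1
position: [0.3898, 0.2112, 0.2082]
eef_rot: [0.118, 0.993, -0.001, -0.002]
force: [0.9, 0.6, -0.1]
gripper_width: 1.0
```

servo_tool --increments '[0, 0, 0, -0.8, 0, 0, 0, -0.8, 0, 0, 0, -0.8, 0, 0, 0, 0]'

```text
t: 1.5
position: [0.3931, 0.2016, 0.2077]
eef_rot: [-0.047, 0.999, -0.003, -0.003]
force: [0.4, 0.1, 1.1]
gripper_width: 1.0
```

servo_tool --increments '[-0.35, -0.8, 0, 0, -0.35, -0.8, 0, 0, -0.3, -0.75, 0, 0, 0, 0, 0, 0]'

```text
t: 1.9
position: [0.4427, 0.1107, 0.2075]
eef_rot: [-0.044, 0.999, -0.003, -0.003]
force: [-0.2, -0.2, -0.6]
gripper_width: 0.998
```

```bash
python3 - <<'E'
from h import *
from scipy.spatial.transform import Rotation as Ro
s=bot.sense();a,d,K,V=snap("wrist");save("w1",a)
P=cloud(d,K,V)
print(s["t"],s["position"],s["eef_rot"],s["joint_pos"])
m=((P[...,2]>.10)&(P[...,2]<.14)&(d>0)&(a.max(-1)<90)).astype(np.uint8)
k,l,st,ce=cv2.connectedComponentsWithStats(m)
for i in range(1,k):
    if st[i,4]>100:
        q=P[l==i];zt=np.percentile(q[:,2],90);t=q[abs(q[:,2]-zt)<.004];print(st[i],zt,cv2.minAreaRect((t[:,:2]*1000).astype(np.float32)))
for n in("top","side"):
    a,d,K,V=snap(n);P=cloud(d,K,V)
    w=(np.abs(P[...,0]-.443)<.09)&(np.abs(P[...,1]-.113)<.07)&(P[...,2]>.03)&(P[...,2]<.085)
    h=cv2.cvtColor(a,cv2.COLOR_RGB2HSV);b=w&(h[...,0]>100)&(h[...,0]<130)&(h[...,1]>110)
    print(n,b.sum(),P[b].mean(0) if b.any() else 0)
E
```

```text
1.9 [0.44271267 0.11065105 0.20746773] [-0.04380588  0.99903326 -0.00251771 -0.00269439] [-3.15542646e-01  3.67363321e-01  8.49106561e-03  2.03682366e+00
  6.00372411e-04  7.43933189e-01  1.35038547e+00]
[ 275  150   17  121 1752] 0.12723659282745703 ((442.08306884765625, 111.35540008544922), (108.88997650146484, 13.40538215637207), 4.097345352172852)
[ 492  164   68  106 3702] 0.12654907709098362 ((428.7021179199219, 338.7679138183594), (14.678324699401855, 97.54524993896484), 85.76983642578125)
[  0 244  13  22 173] 0.1382097322947184 ((500.5708312988281, -133.1562042236328), (14.69450855255127, 3.575483560562134), 15.8545503616333)
top 0 0
side 36 [0.47395013 0.14040764 0.07075562]
```

View pics/w1.png

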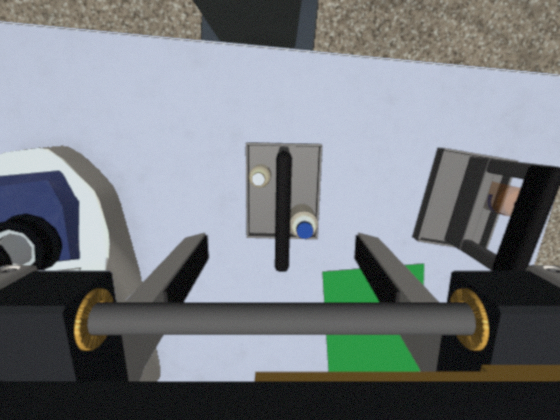

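servo_tool --increments '[-0.03, 0.03, 0.7, 0.1, 0, 0, 0.7, 0, 0, 0, 0.6, 0, 0, 0, 0.4, 0, 0, 0, 0.2, 0]'

```text
t: 2.55
position: [0.44, 0.1257, 0.1018]
eef_rot: [-0.045, 0.999, 0.001, -0.001]
force: [-0.1, -0.7, 0.5]
gripper_width: 1.002
```

servo_tool --increments '[0, 0, 0, 0]'

```text
t: 2.65
position: [0.4389, 0.1267, 0.101]
eef_rot: [-0.045, 0.999, 0.001, -0.002]
force: [0.5, -0.2, 0.8]
gripper_width: 1.001
```

servo_tool --increments '[-0.08, -0.2, 0.05, 0.13, 0, -0.15, 0, 0, 0, 0, 0, 0]'

```text
t: 2.95
position: [0.4444, 0.1134, 0.1004]
eef_rot: [-0.036, 0.999, 0.002, -0.001]
force: [-0.1, -0.4, 0.3]
gripper_width: 1.0
```

servo_tool --increments '[0, 0, 0, 0, 0, 0, 0, 0]'

```text
t: 3.15
position: [0.4453, 0.113, 0.1014]
eef_rot: [-0.036, 0.999, 0.002, 0.0]
force: [-0.6, 0.6, 0.1]
gripper_width: 1.001
```

servo_tool --increments '[0.03, 0, 0.05, 0, 0, 0, 0, 0, 0, 0, 0, 0, 0, 0, 0, 0, 0, 0, 0, 0]' --hand 1 --grip_force 15

```text
t: 3.65
position: [0.4441, 0.1132, 0.0996]
eef_rot: [-0.036, 0.999, 0.002, 0.0]
force: [-0.1, -0.4, -0.5]
gripper_width: 0.614
```

servo_tool --increments '[0, 0, 0, 0, 0, 0, 0, 0, 0, 0, 0, 0]'

```text
t: 3.95
position: [0.4441, 0.1133, 0.0996]
eef_rot: [-0.036, 0.999, 0.002, 0.0]
force: [-0.4, -0.7, 0.4]
gripper_width: 0.356
```

servo_tool --increments '[0, 0, 0, 0, 0, 0, 0, 0, 0, 0, 0, 0]' --grip_force 40

```text
t: 4.25
position: [0.4439, 0.1131, 0.0995]
eef_rot: [-0.036, 0.999, 0.002, 0.0]
force: [0.2, -0.2, -2.2]
gripper_width: 0.146
```

servo_tool --increments '[0, 0, 0, 0, 0, 0, 0, 0, 0, 0, 0, 0]'

```text
t: 4.55
position: [0.4435, 0.1131, 0.0992]
eef_rot: [-0.036, 0.999, 0.002, -0.0]
force: [-0.1, 0.5, -0.7]
gripper_width: 0.142
```

servo_tool --increments '[0, 0, -0.05, 0, 0, 0, -0.1, 0, 0, 0, -0.15, 0, 0, 0, -0.15, 0, 0, 0, -0.1, 0]'

```text
t: 5.05
position: [0.4426, 0.1129, 0.1223]
eef_rot: [-0.036, 0.999, 0.002, -0.001]
force: [-0.2, -0.6, -1.9]
gripper_width: 0.148
```

```bash
python3 - <<'E'
from h import *
s=bot.sense();print(s["t"],s["position"],s["eef_rot"],s["force"],s["torque"],s["gripper_width"])
a,d,K,V=snap("side");a2=snap("wrist")[0]
save("l1",np.hstack([cv2.resize(a[190:310,260:400],(560,480)),cv2.resize(a2[100:340,210:330],(240,480))]))
E
```

```text
5.05 [0.44262028 0.11288194 0.12228294] [-0.03587916  0.9993537   0.00177079 -0.00131282] [-0.23665054 -0.64085606 -1.91972213] [-0.01617477 -0.02291421 -0.00013943] 0.14809368245603582
```

View pics/l1.png

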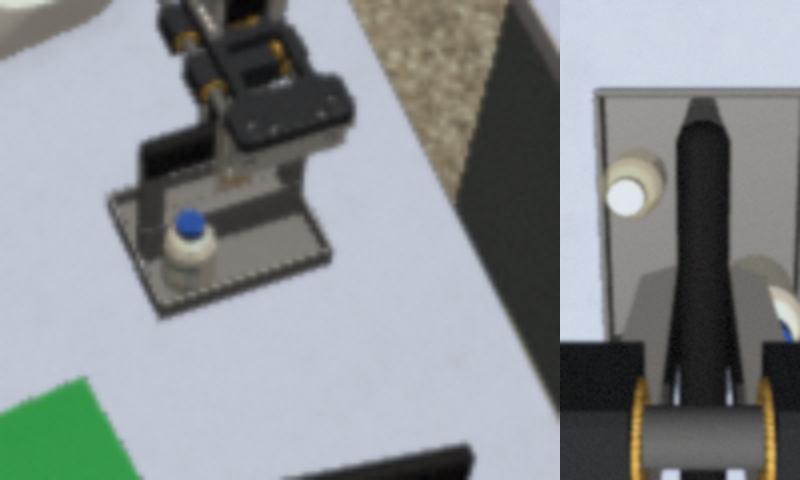

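servo_tool --increments '[0, 0, -0.1, 0, 0, 0, -0.15, 0, 0, 0, -0.15, 0, 0, 0, -0.15, 0, 0, 0, -0.1, 0]'

```text
t: 5.65
position: [0.4425, 0.1127, 0.1501]
eef_rot: [-0.036, 0.999, 0.002, -0.001]
force: [-0.1, -0.9, -3.0]
gripper_width: 0.146
```

servo_tool --increments '[-0.05, 0.04, 0, 0, -0.1, 0.07, 0, -0.02, -0.17, 0.12, 0, -0.04, -0.22, 0.16, 0, -0.06, -0.25, 0.18, 0, -0.06]'

```text
t: 6.15
position: [0.4737, 0.1391, 0.1506]
eef_rot: [-0.049, 0.999, 0.002, -0.001]
force: [0.6, -0.6, -2.6]
gripper_width: 0.147
```

servo_tool --increments '[-0.25, 0.18, 0, -0.06, -0.25, 0.18, 0, -0.06, -0.25, 0.18, 0, -0.06, -0.25, 0.18, 0, -0.06, -0.25, 0.18, 0, -0.06]'

```text
t: 6.65
position: [0.5238, 0.1861, 0.1486]
eef_rot: [-0.073, 0.997, 0.002, -0.002]
force: [-0.1, -0.4, -2.6]
gripper_width: 0.143
```

servo_tool --increments '[-0.25, 0.18, 0, -0.06, -0.25, 0.18, 0, -0.06, -0.25, 0.18, 0, -0.06, -0.25, 0.18, 0, -0.06, -0.25, 0.18, 0, -0.06]'

```text
t: 7.15
position: [0.5709, 0.2357, 0.1456]
eef_rot: [-0.096, 0.995, 0.002, -0.003]
force: [0.6, 0.4, -2.8]
gripper_width: 0.147
```

servo_tool --increments '[-0.25, 0.06, 0, 0.03, -0.25, 0.06, 0, 0.03, -0.25, 0.06, 0, 0.03, -0.22, 0.05, 0, 0.02, -0.15, 0.03, 0, 0]'

```text
t: 7.65
position: [0.6156, 0.2609, 0.1412]
eef_rot: [-0.092, 0.996, 0.003, -0.004]
force: [0.6, -0.5, -2.7]
gripper_width: 0.146
```

servo_tool --increments '[-0.1, 0.02, 0, 0, -0.05, 0, 0, 0, -0.02, 0, 0, 0, 0, 0, 0, 0]'

```text
t: 8.05
position: [0.6225, 0.2638, 0.1395]
eef_rot: [-0.092, 0.996, 0.003, -0.006]
force: [-0.4, 0.0, -2.4]
gripper_width: 0.151
```

```bash
cat > chk.py <<'E'
from h import *
import sys
s=bot.sense();p=s["position"];q=s["eef_rot"];print(s["t"],p,q,"yaw",2*np.degrees(np.arctan2(q[1],q[0]))-180,s["force"],s["gripper_width"])
ims=[]
for n in("top","side","wrist"):
    a,d,K,V=snap(n);P=cloud(d,K,V);ims.append(a)
    R=V[:3,:3];C=-R.T@V[:3,3]
    zc=p[2]+.011
    near=(np.hypot(P[...,0]-p[0],P[...,1]-p[1])<.09)&(d>0)
    h=cv2.cvtColor(a,cv2.COLOR_RGB2HSV)
    # tray lip/floor extents: grey points at tray height
    t=near&(P[...,2]>zc-.125)&(P[...,2]<zc-.085)&(h[...,1]<70)&(a.max(-1)<190)
    k,l,st,ce=cv2.connectedComponentsWithStats(t.astype(np.uint8))
    if k>1:
        i=1+st[1:,4].argmax();r=cv2.minAreaRect((P[l==i][:,:2]*1000).astype(np.float32));print(n,"tray",st[i,4],np.round(r[0],1),np.round(r[1],1),round(r[2],2),"z",np.percentile(P[l==i][:,2],[5,50,95]).round(4))
    b=near&(a.max(-1)<75)&(P[...,2]>zc-.012)&(P[...,2]<zc+.022)
    if b.sum()>50:
        r=cv2.minAreaRect((P[b][:,:2]*1000).astype(np.float32));print(n,"bar",b.sum(),np.round(r[0],1),np.round(r[1],1),round(r[2],2))
    g=cv2.inRange(h,(50,120,60),(75,255,255))>0
    v,u=np.nonzero(g);ray=np.c_[u,v,np.ones(len(u))]@np.linalg.inv(K).T@R
    w=C+ray*((.003-C[2])/ray[:,2])[:,None];r=cv2.minAreaRect((w[:,:2]*1000).astype(np.float32));print(n,"mat",np.round(r[0],1),np.round(r[1],1),round(r[2],2))
save(sys.argv[1],np.hstack([cv2.resize(ims[1][230:380,190:340],(400,400)),cv2.resize(ims[2][60:360,130:430],(400,400))]))
E
python3 chk.py c1
```

```text
8.05 [0.62245699 0.26384037 0.13947242] [-0.09216762  0.99572508  0.00252413 -0.00550669] yaw 10.57683718376012 [-0.39549234  0.03283527 -2.39765352] 0.15123910795539594
top tray 585 [610.8 251.1] [98.3 70.4] 10.49 z [0.0406 0.0455 0.0604]
top bar 135 [597.4 253. ] [63.9 27. ] 11.9
top mat [627.  241.6] [168.7  98.7] 9.79
side tray 954 [620.8 265.4] [119.1  93.6] 10.68 z [0.0433 0.0477 0.0616]
side bar 233 [622.9 264.6] [109.5  14.1] 13.2
side mat [625.  260.4] [173.8 137.5] 10.24
wrist tray 7149 [618.9 263. ] [117.4  91.8] 10.58 z [0.0452 0.0467 0.0608]
wrist bar 4043 [620.9 263.3] [111.4  16.7] 12.88
wrist mat [620.9 258.4] [165.3 138.4] 10.17
```

View pics/c1.png

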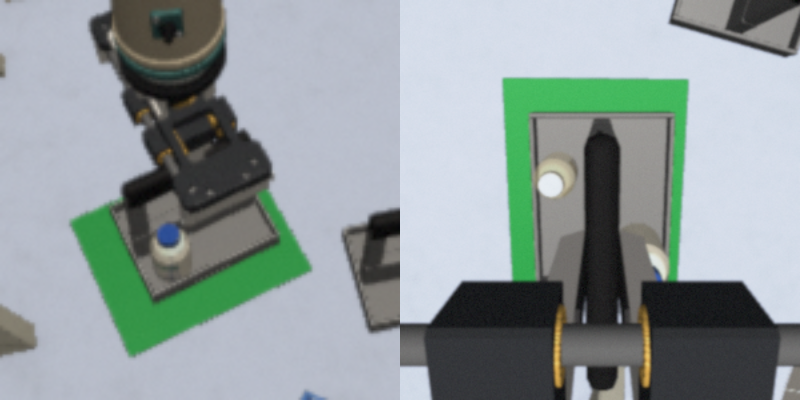

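servo_tool --increments '[-0.05, -0.07, 0, 0.05, -0.05, -0.07, 0, 0, 0, 0, 0.08, 0, 0, 0, 0.12, 0, 0, 0, 0.15, 0]'

```text
t: 8.7
position: [0.6283, 0.2583, 0.1262]
eef_rot: [-0.088, 0.996, 0.003, -0.004]
force: [-1.5, -0.2, -3.3]
gripper_width: 0.149
```

servo_tool --increments '[0, 0, 0.12, 0, 0, 0, 0.1, 0, 0, 0, 0.05, 0, 0, 0, 0, 0]'

```text
t: 9.1
position: [0.6267, 0.2582, 0.1122]
eef_rot: [-0.088, 0.996, 0.002, -0.006]
force: [0.5, 0.1, -2.4]
gripper_width: 0.146
```

```bash
python3 chk.py c2
```

```text
9.1 [0.62674489 0.25816021 0.11224884] [-0.08824396  0.99607809  0.00233607 -0.00599785] yaw 10.125393620329532 [ 0.4639639   0.06444822 -2.43384292] 0.14599254069932782
top tray 547 [614.  244.4] [97.2 68.7] 10.14 z [0.0135 0.0185 0.033 ]
top bar 116 [599.9 248.1] [16.  60.7] 84.7
top mat [627.  235.6] [166.8  86.8] 9.79
side tray 899 [625. 259.] [119.4  94.5] 9.97 z [0.0159 0.0206 0.034 ]
side bar 220 [626.9 258.5] [110.4  15.2] 11.83
side mat [624.9 260.5] [173.8 137.5] 10.18
wrist tray 7175 [623.9 255. ] [117.2  96.7] 10.09 z [0.0182 0.0197 0.0338]
wrist bar 4052 [624.8 257.6] [109.9  16.6] 12.36
wrist mat [625.3 259.1] [173.4 138.6] 10.11
```

servo_tool --increments '[0, 0.05, 0.05, 0, 0, 0, 0.05, 0, 0, 0, 0.05, 0, 0, 0, 0.05, 0, 0, 0, 0, 0]'

```text
t: 9.75
position: [0.6271, 0.2608, 0.105]
eef_rot: [-0.088, 0.996, 0.003, -0.005]
force: [0.1, -0.0, -2.5]
gripper_width: 0.144
```

```bash
python3 chk.py c3
```

```text
9.75 [0.62714261 0.26080519 0.10502108] [-0.08829236  0.99607933  0.00275272 -0.00477988] yaw 10.130905593225862 [ 0.11514316 -0.02827257 -2.48382419] 0.14437876779687914
top tray 543 [614.3 248.2] [96.9 70.4] 10.13 z [0.0059 0.0109 0.0257]
top bar 128 [604.5 251.7] [18.1 69.8] 84.89
top mat [628.5 236.8] [171.3  90.5] 8.74
side tray 881 [622.7 262.3] [125.5  92.5] 9.55 z [0.0086 0.0133 0.0266]
side bar 225 [627.3 262.2] [110.1  12.9] 11.74
side mat [624.9 260.4] [173.8 137.7] 10.16
wrist tray 7166 [624.4 258.3] [117.5  95.5] 10.23 z [0.0108 0.0123 0.0264]
wrist bar 4045 [625.2 260.2] [109.9  16.6] 12.35
wrist mat [625.5 259.2] [174.  138.6] 10.14
```

Centred to within about 1–2 mm. I'll lower it the last few millimetres until the mat takes the weight.

servo_tool --increments '[0, -0.02, 0.03, 0, 0, 0, 0.03, 0, 0, 0, 0, 0]'

```text
t: 10.2
position: [0.6277, 0.26, 0.1031]
eef_rot: [-0.088, 0.996, 0.003, -0.004]
force: [0.3, 0.2, -2.8]
gripper_width: 0.146
```

servo_tool --increments '[0, 0, 0.03, 0, 0, 0, 0, 0]'

```text
t: 10.4
position: [0.6279, 0.2603, 0.1029]
eef_rot: [-0.088, 0.996, 0.003, -0.004]
force: [0.2, 0.7, -3.3]
gripper_width: 0.146
```

servo_tool --increments '[0, 0, 0.05, 0, 0, 0, 0, 0, 0, 0, 0, 0]'

```text
t: 10.7
position: [0.6282, 0.2609, 0.1029]
eef_rot: [-0.088, 0.996, 0.004, -0.003]
force: [0.1, -0.0, -3.0]
gripper_width: 0.143
```

servo_tool --increments '[0.03, -0.02, 0.08, 0, 0, 0, 0.03, 0]'

```text
t: 10.9
position: [0.6282, 0.2613, 0.1025]
eef_rot: [-0.089, 0.996, 0.005, -0.002]
force: [-0.7, -1.9, 2.9]
gripper_width: 0.147
```

servo_tool --increments '[0, 0, 0.03, 0, 0, 0, 0, 0]'

```text
t: 11.1
position: [0.6282, 0.2609, 0.1026]
eef_rot: [-0.088, 0.996, 0.004, -0.001]
force: [-0.1, -0.7, -3.7]
gripper_width: 0.146
```

```bash
python3 chk.py c4
```

```text
11.1 [0.62816704 0.26086367 0.10263071] [-0.08830651  0.99608317  0.00429117 -0.00136374] yaw 10.132482092124832 [-0.10876852 -0.73912555 -3.73884809] 0.14606869041458956
top tray 532 [615.9 247. ] [96.1 68.5] 9.18 z [0.0038 0.0082 0.0228]
top bar 110 [601.  251.1] [16.5 60.7] 83.79
top mat [628.3 236.4] [169.6  88.1] 9.79
side tray 886 [627.1 263. ] [119.3  92.7] 10.02 z [0.0061 0.0105 0.0243]
side bar 231 [628.  262.2] [110.4  14.8] 11.01
side mat [625.3 260.3] [173.1 137.7] 10.24
wrist tray 7126 [625.8 259.1] [117.6  94.8] 10.15 z [0.008  0.0093 0.0233]
wrist bar 4064 [626.7 260.6] [111.5  16.9] 12.59
wrist mat [625.1 259.1] [173.1 138.6] 10.16
```

View pics/c4.png

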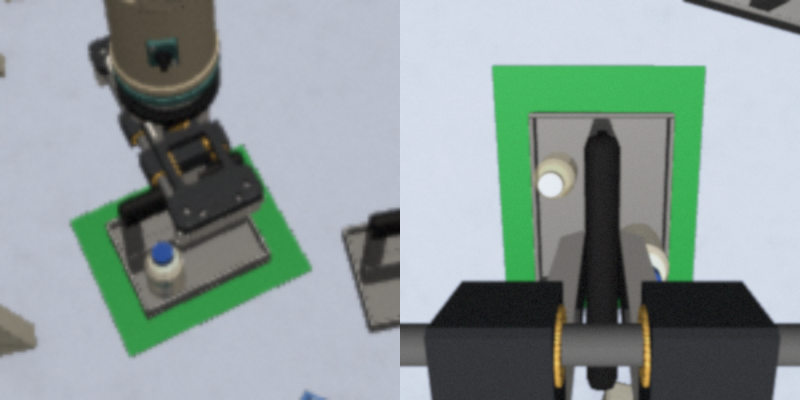

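servo_tool --increments '[0, 0, 0.03, 0, 0, 0, 0, 0]' --grip_force 8

```text
t: 11.45
position: [0.6281, 0.262, 0.1021]
eef_rot: [-0.089, 0.996, 0.005, -0.001]
force: [-0.9, -0.4, -0.5]
gripper_width: 0.152
```

servo_tool --increments '[0, 0, 0, 0, 0, 0, 0, 0, 0, 0, 0, 0, 0, 0, 0, 0]' --hand 0

```text
t: 11.85
position: [0.6289, 0.2625, 0.1012]
eef_rot: [-0.089, 0.996, 0.005, -0.001]
force: [0.2, -1.0, 0.4]
gripper_width: 0.454
```

servo_tool --increments '[0, 0, 0, 0, 0, 0, 0, 0, 0, 0, 0, 0]'

```text
t: 12.15
position: [0.6289, 0.2625, 0.1009]
eef_rot: [-0.089, 0.996, 0.005, -0.001]
force: [0.5, 0.2, -0.1]
gripper_width: 0.498
```

servo_tool --increments '[0, 0, 0, 0, 0, 0, 0, 0, 0, 0, -0.2, 0, 0, 0, -0.3, 0, 0, 0, -0.3, 0]' --hand -0.4

```text
t: 12.65
position: [0.628, 0.2617, 0.1335]
eef_rot: [-0.089, 0.996, 0.005, -0.002]
force: [0.2, 0.4, 1.1]
gripper_width: 0.7
```

servo_tool --increments '[0, 0, -0.4, 0, 0, 0, -0.5, 0, 0, 0, -0.5, 0, 0, 0, -0.5, 0, 0, 0, 0, 0]'

```text
t: 13.15
position: [0.6306, 0.2618, 0.2209]
eef_rot: [-0.089, 0.996, 0.006, 0.002]
force: [0.3, 0.3, -0.7]
gripper_width: 0.699
```

```bash
sed -i 's/^    zc=.*/    zc=.113/' chk.py; sed -i 's/hypot(P\[...,0\]-p\[0\],P\[...,1\]-p\[1\])/hypot(P[...,0]-.626,P[...,1]-.26)/' chk.py; python3 chk.py c5
```

```text
13.15 [0.63062166 0.26183914 0.22086614] [-0.08861081  0.99604315  0.00639221  0.00230367] yaw 10.167621331004142 [ 0.34421572  0.27360536 -0.67204322] 0.6991096847497567
top tray 824 [624.2 257.5] [123.8  98.4] 17.35 z [0.0029 0.0079 0.0228]
top bar 266 [619.1 259.8] [99.1 14.2] 9.63
top mat [626.8 253.9] [173.  125.7] 11.43
side tray 908 [627.1 263.3] [119.6  93. ] 9.72 z [0.0053 0.0102 0.0243]
side bar 457 [627.2 264.7] [110.8  13.1] 10.2
side mat [624.9 260.5] [173.8 137.5] 10.18
wrist tray 4315 [627.8 260.4] [121.5  93.8] 10.01 z [0.0075 0.009  0.0229]
wrist bar 1636 [625.4 261. ] [109.2  13.1] 9.84
wrist mat [625.2 259.1] [173.1 137.9] 10.12
```

View pics/c5.png

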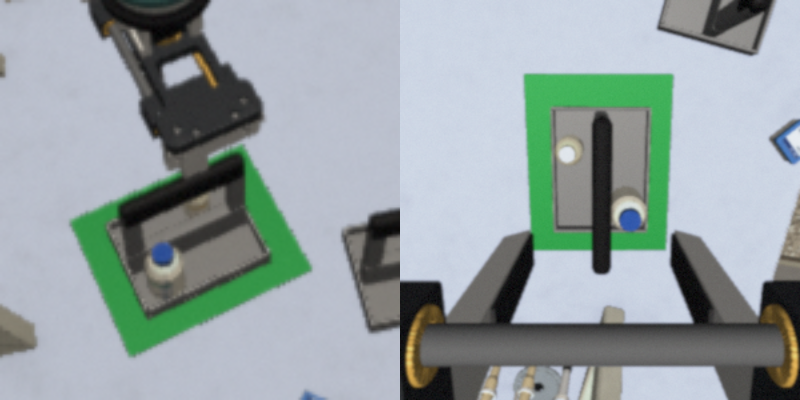

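The carrier is about 2–3 mm off centre and within 0.5° of the mat. Both bottles are upright in their lanes and the gripper is clear.

```bash
python3 -c "
from bench import bot
print(bot.job_done())"
```

```text
the job is handed in; nothing more can be done
None
```

The loaded carrier is standing on the green mat with both bottles upright in their lanes, and the job is handed in. I lifted it by the black bar, carried it low and slowly, set it down and let go, then backed the gripper straight up. That took about 13 s of the 38 s, and no reported wrist force was more than a few newtons.

- **Position:** the side and wrist cameras, read after release, put the tray about 2–3 mm off the mat's centre.
- **Angle:** the tray is within about 0.5° of the mat's direction. The top camera gave a different tray and mat fit (17° against 11°), but part of its view was still blocked, so I did not rely on it.
- **Contact before release:** the force reading showed one brief upward push of about 3 N, then went back to carrying the weight. The heights from the cameras and the arm agreed with the tray resting on the mat, to within about 1 mm.
- **Drift on the way down:** the arm drifted about 14 mm sideways while lowering over the bar. I corrected this before gripping, and nothing was touched.

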